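# Block the caliper pistons and click the keeper over the spacer

## Task

Before the brake is bled, take the T-shaped spacer with the straight square grip out of the wooden rack and push its blade into the slot of the brake caliper until its crossbar sits fully home on the caliper. Then take the round knob of the keeper and slide it along its rail towards the spacer until you feel its ball drop into the notch, no further, and finish there still gripping the knob, so that the brake lever can be pumped. Leave the round-headed gauge and everything else on the bench where they are.

Things in the scene. Friction and masses are not known exactly. Their poses are not given: they have to be found in the camera images.
- spacer: T-shaped plain aluminium spacer, 0.1 kg, upright in a rack slot. Origin: centre of the crossbar's underside; x thickness, y width, z up. Below: flat blade 8 (x) x 40 (y) x 36 mm long, tip rounded 3 mm. Above: crossbar 12 (x) x 90 (y) x 10 mm high; in its middle a square grip 12 (x) x 20 (y) mm, from 10 to 55 mm above the origin. Same either way round.
- gauge: Similar upright blade in the other slot of the rack, with a 60 mm crossbar and a round disc head 36 mm across (top 58 mm above its origin). Not needed; leave it. Origin: centre of the underside of its crossbar.
- rack: Fixed wooden rack 130 (x) x 100 (y) x 50 mm high, two slots 11 x 43 mm, long side along y, at x = -35 and +35 mm. Origin: centre of the underside. Spacer and gauge stand in the slots (which is where varies), crossbars on the rack's top.
- fixture: Fixed aluminium base plate 130 (x) x 290 (y) x 12 mm with rail, keeper and caliper. Origin on the bench under the rail line; y runs along the rail from keeper to caliper. The caliper is a dark steel block 50 (x) x 100 (y) mm, top 60 mm above the bench, centred at y = +110 mm.
- slot (a point): Centre of the mouth of the caliper's slot, in its top face, 60 mm above the bench; axes as the fixture's. A vertical gap 11 (x) x 44 mm (y), long side along the rail, mouth chamfered 3 mm, 48 mm deep (the blade does not reach bottom). Fully home, the spacer's origin lies at this point.
- knob: Round black knob 24 mm across on the keeper. Origin on its axis at the keeper's top face, 81 mm above the bench; the knob spans 6 to 35 mm above the origin, over a 16 mm neck. Slides with the keeper along the fixture's y.
- tongue (a point): Tip of the keeper's tongue, centre of its end. The keeper is a steel carriage 44 x 44 mm with a flat tongue 20 mm wide (x) and 8 mm thick pointing to the caliper; tip 70 mm ahead of the knob's axis, underside 73 mm above the bench: it passes 3 mm over the crossbar of a spacer that is home and strikes one that is not.
- keeper (a joint): Travel of the keeper in m, 0 = fully back, growing towards the caliper (+y of the fixture), end stop at 0.112. Knob axis at fixture x = 0, y = -0.085 + this value. Starts at 0.005 to 0.045. The notch lies between 0.085 and 0.105: a 7 mm gap, dark from above, in the aluminium strip (top 58 mm above the bench) along the +x side of the rail.
- ball (a joint): Position in m of the keeper's sprung steel ball (12 mm, on its +x side): about 0.0005 on the flat of the strip, 0.0025 to 0.003 in the notch. Sliding the keeper takes about 2 to 5 N. At the notch it is drawn forward over the last 3 to 4 mm (the push falls to nothing or reverses to about 3 N), then within 2 mm the resistance climbs to 12 to 16 N; pushed harder, the ball rides out.
- washer: Copper washer, 22 mm across, lying on the base plate. Leave it.
- pad: Brake pad, 60 x 36 x 13 mm, lying on the bench. Leave it.
- oil: White bottle, 60 mm across, 160 mm tall. Leave it.
- grease: Grey jar, 72 mm across, 60 mm tall. Leave it.
- wrench: Steel wrench lying on the bench. Leave it.
- driver: Screwdriver lying on the bench. Leave it.
- cup: Open steel cup, 72 mm across, 65 mm tall. Leave it.
Mind the look-alikes: they are no part of the job. What is shaped like the spacer but red or yellow is not meant.

How it is judged:
On the way:
1. the spacer is fully home in the caliper's slot and let go, the keeper not yet over it (z of spacer in the frame of slot below 0.002 m and horizontal distance between spacer and slot below 0.004 m and angle between spacer's own z axis and vertical below 0.06 rad and contact force between the fingers and spacer below 0.3 N and value of joint keeper below 0.07 m), for 0.2 s.
At the end, for the whole second after the job is handed in: Spacer home (crossbar within 2 mm of the caliper's top, 4 mm of the slot's centre, upright to 0.06 rad), untouched by the robot; keeper still in its notch (ball above 0.0017 m; 0.0005 on the flat, 0.0025 or more in the notch); the fingers grip the knob with over 10 N (z of spacer in the frame of slot below 0.002 m and horizontal distance between spacer and slot below 0.004 m and angle between spacer's own z axis and vertical below 0.06 rad and value of joint ball above 0.0017 m and value of joint keeper above 0.08 m and velocity of joint keeper between -0.005 and 0.005 m/s and contact force between the fingers and knob above 10 N and contact force between each of the arm, the fingers and spacer below 0.3 N); the arm keeps its last pose, push and grip.
It fails at once if the keeper is run past the notch to its end stop (value of joint keeper above 0.1115 m).
It fails at once if the round-headed gauge is moved (distance of gauge from where it was at the start of the episode above 0.02 m).
It fails at once if something else on the bench is disturbed (distance of any of washer, pad, oil, grease, wrench, driver, cup from where it was at the start of the episode above 0.03 m).
It also fails if it takes over 64 s, if anything falls off the work surface, if the arm or the gripper's body presses on something with over 40 N, if the wrist force passes 120 N, or if a joint passes its speed limit or range.

## Robot

A 7-joint arm with a two-finger parallel gripper is mounted at the origin on the work surface. World frame = base frame: x ahead of the robot, y to its left, z up, the work surface at z = 0. Lengths are in m, angles in rad, forces in N, time in s.
With the tool pointing down it reaches from about 0.4 to 0.875 m from the base axis. Payload 19.3 kg.
Tool frame: the origin (TCP) lies at the very end of the fingers, on their centre line; the grasp point (between the pads) lies 19 mm behind it; z points along the fingers, y is the line along which they close (so a half turn about z gives the same grasp; the last joint's range is limited). The gripper opens to 85 mm and grips with 20 to 120 N. Pads are 22 mm wide; open, the fingers measure 114 mm over their backs; the gripper's body (76 mm by 85 mm) begins 54 mm behind the grasp point. The pads swing forward as they close: fully open they stand 13 mm farther back than shut.
Start: joints at [-1.242, 0.521, -0.036, 1.599, 0.021, 1.021, -0.113], TCP at [0.243, 0.576, 0.231] pointing down, gripper open.
Joint ranges: [-2.91, 2.91], [-0.3, 2.13], [-1.5, 1.42], [0.17, 2.43], [-1.26, 4.41], [0.16, 1.93], [-2.52, 2.52]. Speed limits (rad/s): [1.89, 1.89, 2.39, 2.39, 3.01, 3.01, 3.01].

## Interface

Orientations are given as [roll, pitch, yaw] about the fixed x, y, z axes, in that order (R = Rz(yaw) Ry(pitch) Rx(roll)).
In Python, from workcell import bot gives the robot as it stands.
- The arm moves only by the shell command python3 -m crank 'ROWS' [FORCE]. ROWS is a JSON object of lists of equal length, an entry for each row: "travel": the shift along the world's x, y, z in cm, a list of three; "turn": the turn, a rotation vector about the world's x, y, z in degrees, a list of three; "gripper": the closure, from 0 (fully open) to 1 (shut). A call has exactly 5 rows; each row is the pose to reach, as a shift and turn from the pose commanded when the call began; what a row does not reach only later rows make up. A row lasts 1/10 s, in which the tool goes at most 50 mm and 8.59 degrees, less where a joint would pass 70% of its speed; a pose out of reach is approached as far as the arm can. A call with a gripper value outside its range is refused whole. The fingers move at their own pace and stop on an object; FORCE is the grip in N (left out, the last holds). Time passes only in rows, so rows that repeat a pose let the fingers close, or fill a call up. It gives the time, the measured TCP pose, the force, the opening and the grip force at its end, in the units of the state.
- bot.observe(): the state, without advancing time (a new reading comes with each control period).
- bot.grab_frame(name): name is "side" or "top"; returns a dict with "pixels" (480x640x3 uint8, red, green, blue), "fx", "fy", "cx", "cy" (pixels), "extrinsics" (4x4, takes a point from world to camera coordinates). Camera axes: x right, y down, z forward; pixel columns grow to the right and rows downward; lengths in m; the calibration is good to about 2 mm. A picture is of the moment at which its call begins. There is no depth.
- bot.job_done(): hands the job in; it is judged then, once.
The state is a dict: "clock": time; "qpos": joint angles; "qd": joint speeds; "joint_efforts": joint torques, N m; "position": TCP position; "tool_rot": TCP orientation; "force": force on the tool from outside, world axes, zero at the start; "moment": the same for the moment, N m; "grip_width": finger opening in m; "finger_force": force on a finger pad.
Only numpy, scipy, OpenCV 4.12 (cv2) and the standard library are available. Lean on these libraries where they do the work, as an engineer would, in place of code of your own. Each camera call takes 0.05 s, during which the arm holds its last target. There are 200 camera calls.

## Working session

There is one attempt and no reset: what is moved stays moved. The work goes in short steps, Python scripts to look and compute and a shell command to move; the robot and the scene stay as the last step left them, time stands still between calls to the robot, and variables do not carry over. Pictures are saved under pics/ and viewed, at most 10 in all, crops included, and the job is handed in when it is done.

```bash
mkdir -p pics && cat > h.py <<'E'
import numpy as np, cv2
from workcell import bot
def cam(n):
    f=bot.grab_frame(n); f["extrinsics"]=np.array(f["extrinsics"]); return f
def save(f,name): cv2.imwrite("pics/"+name,cv2.cvtColor(np.array(f["pixels"]),cv2.COLOR_RGB2BGR))
def ray(f,u,v):
    E=f["extrinsics"];R=E[:3,:3];c=-R.T@E[:3,3]
    d=R.T@np.array([(u-f["cx"])/f["fx"],(v-f["cy"])/f["fy"],1]);return c,d/np.linalg.norm(d)
def onz(f,u,v,z):
    c,d=ray(f,u,v);return c+d*(z-c[2])/d[2]
def tri(f1,p1,f2,p2):
    c1,d1=ray(f1,*p1);c2,d2=ray(f2,*p2)
    s=np.linalg.lstsq(np.stack([d1,-d2],1),c2-c1,rcond=None)[0]
    a=c1+s[0]*d1;b=c2+s[1]*d2;return (a+b)/2,np.linalg.norm(a-b)
def proj(f,p):
    q=f["extrinsics"]@np.append(p,1);return np.array([f["fx"]*q[0]/q[2]+f["cx"],f["fy"]*q[1]/q[2]+f["cy"]])
E
python3 - <<'E'
from h import *
import pickle
F={}
for n in("side","top"):
    F[n]=cam(n);save(F[n],n+"0.png");f=F[n]
    E=f["extrinsics"];print(n,f["fx"],f["cx"],f["cy"],-E[:3,:3].T@E[:3,3],E[:3,:3].round(3).tolist())
pickle.dump(F,open("F0.pkl","wb"));print(bot.observe())
E
```

```text
side 546.7912529854359 318.69201173230147 233.35859608282536 [-0.01306764 -0.73807586  0.7523309 ] [[0.823, -0.568, 0.01], [-0.332, -0.495, -0.803], [0.461, 0.657, -0.596]]
top 614.0195988163799 325.0528862477223 242.95897153936008 [0.25141778 0.03461347 1.41311239] [[-0.026, -1.0, 0.001], [-0.983, 0.026, -0.184], [0.184, -0.005, -0.983]]
{'clock': 0.1, 'qpos': array([-1.24219348,  0.52197431, -0.03634751,  1.59994354,  0.02119837,
        1.02110086, -0.11277134]), 'qd': array([-0.00048025, -0.00245644,  0.00040184, -0.00062708, -0.00062163,
        0.00046292, -0.00012998]), 'joint_efforts': array([ 4.46558202e-03, -9.28470612e+01,  1.98390998e+00, -3.70514989e+01,
        1.81427045e-02,  5.40421810e-03,  5.76151342e-05]), 'position': array([0.24259961, 0.57566658, 0.23077333]), 'tool_rot': array([-3.14055325e+00,  6.13643840e-05,  2.74282394e+00]), 'force': array([-0.59057897,  0.20017318, -0.55337521]), 'moment': array([-0.02979653, -0.00336954,  0.02001869]), 'finger_force': 0.0, 'grip_width': 0.08532342892906374}
```

View pics/side0.png

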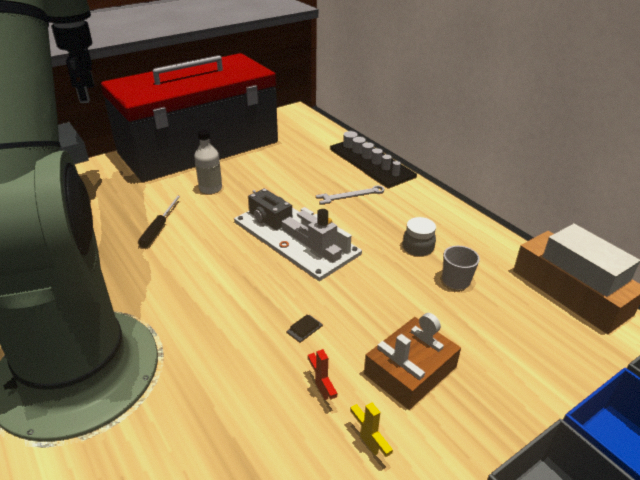

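View pics/top0.png

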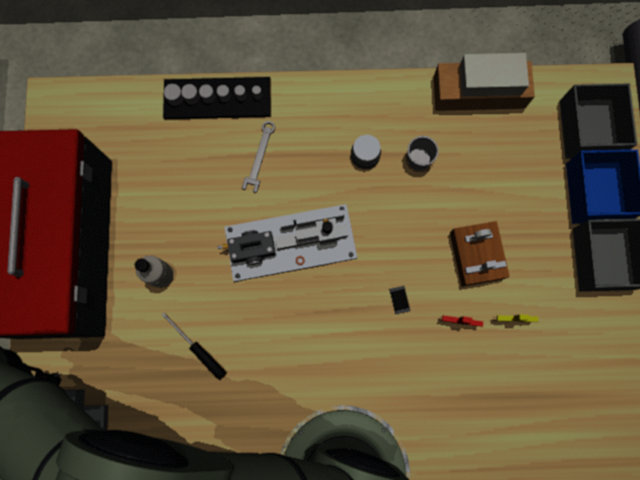

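The side view shows the spacer (square grip) at about (402,350) and the gauge at (430,325) on the rack. The fixture is around (300,230) with its knob at (322,215). In the top view the spacer is near (485,267), the gauge near (479,237) and the knob near (327,227). I'll enlarge these areas.

```bash
python3 - <<'E'
from h import *
a=cv2.imread("pics/side0.png");b=cv2.imread("pics/top0.png")
def c(i,x,y,w,h,s): return cv2.resize(i[y:y+h,x:x+w],None,fx=s,fy=s,interpolation=cv2.INTER_CUBIC)
# each 400x300
o=np.vstack([np.hstack([c(a,355,305,114,86,3.5)[:300,:398],c(a,230,180,133,100,3)[:300,:398]]),
 np.hstack([c(b,440,210,80,86,3.5)[:300,:280],c(b,215,195,148,90,3.5)[:300,:516]])]) if 0 else None
A=c(a,355,305,114,85,3.5);B=c(a,230,180,133,99,3);C=c(b,440,212,80,80,3.5);D=c(b,215,197,148,95,3.5)
o=np.zeros((600,800,3),np.uint8)
for i,(x,y) in((A,(0,0)),(B,(400,0)),(C,(0,300)),(D,(282,300))):
    h=min(i.shape[0],600-y);w=min(i.shape[1],800-x);o[y:y+h,x:x+w]=i[:h,:w]
cv2.imwrite("pics/crops.png",o)
E
```

```text
(no output)
```

View pics/crops.png

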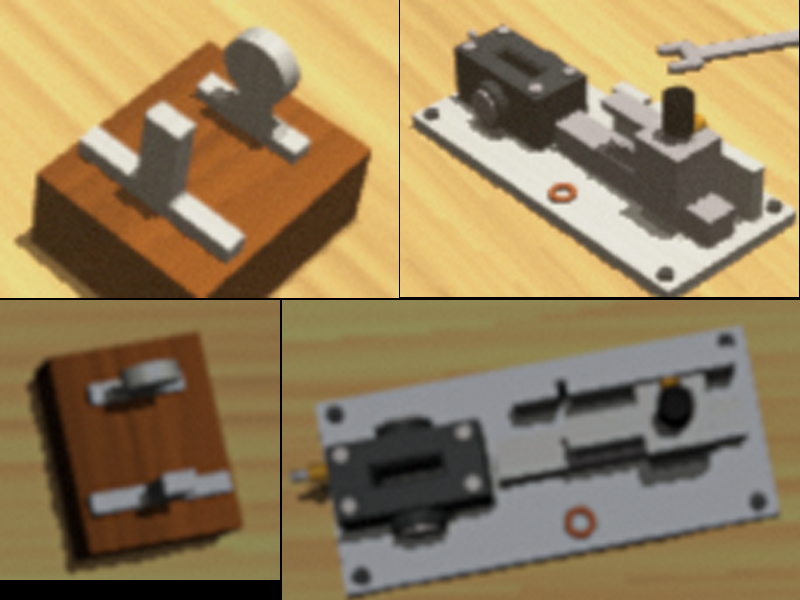

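The crops confirm the layout. The spacer's square grip is on the rack's near slot, with its top at about side (404,339) and top (493,263). The slot mouth is at about side (271,202) and top (251,246). The notch gap is near top (295,223) and the knob top near side (323,211) and top (328,226). Next I'll measure with masks and two views.

```bash
python3 - <<'E'
from h import *
import pickle
F=pickle.load(open("F0.pkl","rb"));T,S=F["top"],F["side"]
t=np.array(T["pixels"]);s=np.array(S["pixels"])
def blobs(img,lo,hi,box,n,amin):
    x0,y0,x1,y1=box;h=cv2.cvtColor(np.ascontiguousarray(img[y0:y1,x0:x1]),cv2.COLOR_RGB2HSV)
    m=cv2.inRange(h,lo,hi);k,l,st,ce=cv2.connectedComponentsWithStats(m)
    print(n)
    out=[]
    for i in range(1,k):
        if st[i,4]>=amin:
            p=np.argwhere(l==i)[:,::-1].astype(np.float32);r=cv2.minAreaRect(p)
            c=ce[i]+[x0,y0];print("  area",st[i,4],"cen",c.round(1),"rect",np.round(r[0],1)+[x0,y0],np.round(r[1],1),round(r[2],1));out.append((c,p+[x0,y0]))
    return out
print(t[246,251],t[240,262],t[226,328],t[250,320],t[223,285],t[267,475],s[202,271],s[211,323],s[339,404])
P=blobs(t,(0,0,90),(180,70,255),(218,200,362,288),"plate top",300)
for c,p in P[:1]:
    box=cv2.boxPoints(cv2.minAreaRect(p.astype(np.float32)))
    w=np.array([onz(T,u,v,.012)[:2] for u,v in box]);print(w.round(4),w.mean(0))
    for i in range(4):d=w[(i+1)%4]-w[i];print(np.linalg.norm(d).round(4),np.degrees(np.arctan2(d[1],d[0])).round(2))
blobs(t,(0,0,0),(180,255,28),(236,234,268,256),"slot top",15)
blobs(t,(0,0,0),(180,255,40),(318,214,340,238),"knob top",15)
blobs(t,(0,0,0),(180,255,60),(280,212,340,232),"notch",6)
B=blobs(t,(0,0,100),(180,60,255),(455,255,512,280),"spacer top",15)
blobs(s,(0,0,0),(180,255,40),(258,192,285,212),"slot side",15)
blobs(s,(0,0,0),(180,255,45),(312,203,336,232),"knob side",15)
blobs(s,(0,0,150),(180,60,255),(372,325,432,385),"spacer side bright",10)
cs=lambda img,pts:cv2.cornerSubPix(cv2.cvtColor(np.ascontiguousarray(img),cv2.COLOR_RGB2GRAY),np.array(pts,np.float32).reshape(-1,1,2),(3,3),(-1,-1),(3,50,.01)).reshape(-1,2)
fD=lambda x,y:(215+(x-282)/3.5,197+(y-300)/3.5);fB=lambda x,y:(230+(x-400)/3,180+y/3);fC=lambda x,y:(440+x/3.5,212+(y-300)/3.5);fA=lambda x,y:(355+x/3.5,305+y/3.5)
pt=cs(t,[fD(345,598),fD(777,514),fD(743,325)]);ps=cs(s,[fB(413,118),fB(668,297),fB(797,213)])
for a,b in zip(pt,ps):print("plate",a,b,tri(T,a,S,b))
for n,a,b in(("slotC",fD(407,470),fB(522,65)),("knobtop",fD(677,400),fB(679,93)),("grip top",fC(181,478),fA(171,118)),("bar endL",fC(92,504),fA(88,135)),("bar endR",fC(230,482),fA(232,242))):
    print(n,np.round(a,1),np.round(b,1),[np.round(q,4) for q in tri(T,a,S,b)])
E
```

```text
[23 23 21] [51 52 52] [20 19 19] [118 119 122] [145 148 152] [140 143 147] [49 40 31] [53 45 33] [228 224 213]
plate top
  area 4659 cen [296.8 241.3] rect [289.8 242.2] [ 56.3 126.5] 79.3
[[ 0.559   0.2653]
 [ 0.6077 -0.0264]
 [ 0.4755 -0.0462]
 [ 0.4286  0.2408]] [0.51772133 0.10835558]
0.2958 -80.52
0.1337 -171.49
0.2908 99.29
0.1327 10.64
slot top
  area 91 cen [249.6 244.5] rect [250.2 244.8] [ 5.3 20.4] 79.7
knob top
  area 98 cen [326.7 227.7] rect [326.5 228. ] [12.  9.] 90.0
notch
  area 15 cen [337.6 218.4] rect [337.5 218.5] [3. 3.] 90.0
  area 145 cen [297.7 225.7] rect [297.5 224.3] [ 7.8 34.5] 79.2
  area 92 cen [326.7 226.6] rect [326.5 226. ] [10.  9.] 90.0
spacer top
  area 113 cen [495.9 263.8] rect [496.  263.5] [ 7. 18.] 90.0
  area 81 cen [472.8 268.5] rect [473.2 268.6] [ 5.6 14.6] 80.5
slot side
knob side
spacer side bright
  area 28 cen [415.9 328.7] rect [416.5 329.5] [7.1 5.7] 45.0
  area 73 cen [403.1 338.9] rect [403.1 338.9] [12.   6.2] 36.9
  area 101 cen [386.5 347.6] rect [386.3 347.4] [17.4  6. ] 36.0
  area 131 cen [413.8 367.7] rect [413.8 367.8] [2
[... 168 characters left out ...]
285] [319.0853 280.9301] (array([ 0.47699465, -0.04501211, -0.00049171]), np.float64(0.0010957708128290324))
plate [346.7143  204.14285] [361.48685 250.26883] (array([ 0.60343428, -0.02575916,  0.01201437]), np.float64(0.0022945935611571795))
slotC [250.7 245.6] [270.7 201.7] [array([0.5041, 0.1943, 0.0544]), np.float64(0.0011)]
knobtop [327.9 225.6] [323. 211.] [array([0.531 , 0.0208, 0.1166]), np.float64(0.0014)]
grip top [491.7 262.9] [403.9 338.7] [array([ 0.4419, -0.3298,  0.105 ]), np.float64(0.0018)]
bar endL [466.3 270.3] [380.1 343.6] [array([ 0.4342, -0.2855,  0.0576]), np.float64(0.0005)]
bar endR [505.7 264. ] [421.3 374.1] [array([ 0.4453, -0.3733,  0.0608]), np.float64(0.0011)]
```

```bash
python3 - <<'E'
from h import *
import pickle
F=pickle.load(open("F0.pkl","rb"));T,S=F["top"],F["side"]
fD=lambda x,y:((x-282+.5)/3.5-.5+215,(y-300+.5)/3.5-.5+197)
sc=np.array([onz(T,*fD(*p),.06)[:2] for p in((341,454),(464,432),(350,506),(474,483))])
ang=lambda d:np.degrees(np.arctan2(d[1],d[0]))
print("screw centre",sc.mean(0),"ydir",ang(sc[0]-sc[1]),ang(sc[2]-sc[3]))
print("slot",onz(T,250.3,245.0,.06),"proj side",proj(S,onz(T,250.3,245.0,.06)))
print("bar",ang(onz(T,472.8,268.5,.06)[:2]-onz(T,505.4,263.6,.06)[:2]),onz(T,*(np.array([466.0,503.6/1])-[0,0]),.06)[:2])
print("knob",onz(T,327.5,225.3,.116))
E
python3 -m crank '{"travel":[[3.6,-3.4,0],[7.2,-6.8,0],[10.8,-10.2,0],[14.4,-13.6,0],[18,-17,0]],"turn":[[0,0,-6],[0,0,-12],[0,0,-18],[0,0,-24],[0,0,-29]],"gripper":[0.4,0.4,0.4,0.4,0.4]}' 40
python3 -m crank '{"travel":[[1.4,-4.6,0],[2.8,-9.2,0],[4.2,-13.8,0],[5.6,-18.4,0],[7,-23,0]],"turn":[[0,0,-6],[0,0,-12],[0,0,-18],[0,0,-24],[0,0,-30]],"gripper":[0.4,0.4,0.4,0.4,0.4]}'
python3 -m crank '{"travel":[[0,-4.9,0],[0,-9.8,0],[0,-14.7,0],[0,-19.6,0],[0,-24.5,0]],"turn":[[0,0,0],[0,0,0],[0,0,0],[0,0,0],[0,0,0]],"gripper":[0.4,0.4,0.4,0.4,0.4]}'
python3 -m crank '{"travel":[[-0.4,-4.8,0],[-0.8,-9.6,0],[-1.2,-14.4,0],[-1.6,-19.2,0],[-2,-24,0]],"turn":[[0,0,0],[0,0,0],[0,0,0],[0,0,0],[0,0,0]],"gripper":[0.4,0.4,0.4,0.4,0.4]}'
```

```text
screw centre [0.50421747 0.19445512] ydir 98.86900531440055 99.19639370681217
slot [0.50385566 0.19477696 0.06      ] proj side [270.15505952 199.60217737]
bar 97.06541320848059 [-0.0541843  -0.25094743]
knob [0.53231783 0.02124147 0.116     ]
clock: 0.6
position: [0.4238, 0.4043, 0.2312]
tool_rot: [-3.141, -0.0, 2.232]
force: [1.5, 0.9, 0.2]
grip_width: 0.0512
finger_force: 0.0
clock: 1.1
position: [0.4928, 0.174, 0.2313]
tool_rot: [-3.141, -0.0, 1.709]
force: [0.8, 0.6, -0.9]
grip_width: 0.0509
finger_force: 0.0
clock: 1.6
position: [0.4922, -0.0709, 0.2313]
tool_rot: [-3.142, -0.0, 1.713]
force: [0.6, 0.3, 0.0]
grip_width: 0.0512
finger_force: 0.0
clock: 2.1
position: [0.4721, -0.3109, 0.2312]
tool_rot: [-3.141, -0.0, 1.713]
force: [1.3, 1.0, -0.1]
grip_width: 0.0511
finger_force: 0.0
```

```bash
cd . 
python3 -m crank '{"travel":[[-1.6,-1,-3],[-3.2,-1.9,-6],[-3.2,-1.9,-9],[-3.2,-1.9,-10],[-3.2,-1.9,-10]],"turn":[[0,0,0],[0,0,0],[0,0,0],[0,0,0],[0,0,0]],"gripper":[0.4,0.4,0.4,0.4,0.4]}'
python3 - <<'E'
from h import *
a=cam("side");b=cam("top");save(a,"s1.png");save(b,"t1.png")
A=cv2.imread("pics/s1.png");B=cv2.imread("pics/t1.png")
c=lambda i,x,y:cv2.resize(i[y:y+150,x:x+130],None,fx=3,fy=4*.75)
cv2.imwrite("pics/c1.png",np.hstack([c(A,340,240),c(B,420,190)]))
E
```

```text
clock: 2.6
position: [0.4405, -0.3276, 0.1304]
tool_rot: [-3.14, -0.001, 1.713]
force: [0.0, -0.4, 0.3]
grip_width: 0.0513
finger_force: 0.0
```

View pics/c1.png

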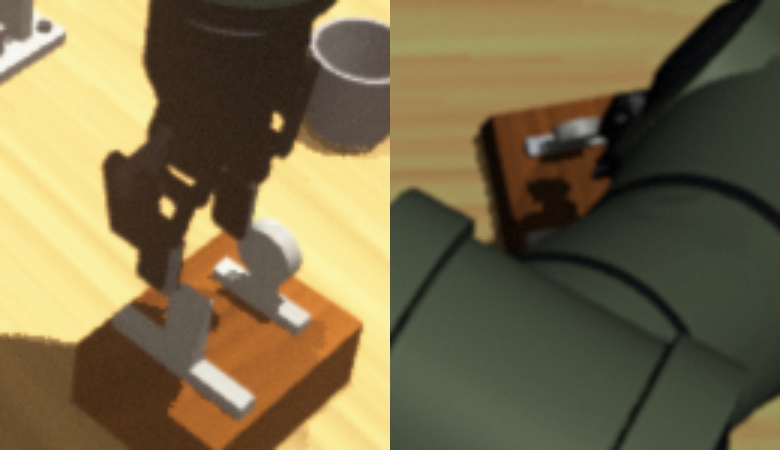

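The side crop shows the fingers straddling the grip (top at about crop (188,295)), and the right finger stays clear of the gauge disc. I'll descend and grip.

```bash
cd . 
python3 -m crank '{"travel":[[0,-0.1,-2],[0,-0.1,-4],[0,-0.1,-6],[0,-0.1,-6.4],[0,-0.1,-6.4]],"turn":[[0,0,-0.5],[0,0,-0.5],[0,0,-0.5],[0,0,-0.5],[0,0,-0.5]],"gripper":[0.4,0.4,0.4,0.4,0.4]}' 60
python3 -m crank '{"travel":[[0,0,0],[0,0,0],[0,0,0],[0,0,0],[0,0,0]],"turn":[[0,0,0],[0,0,0],[0,0,0],[0,0,0],[0,0,0]],"gripper":[0.6,0.8,1,1,1]}'
```

```text
clock: 3.2
position: [0.4412, -0.3292, 0.0681]
tool_rot: [3.141, 0.0, 1.705]
force: [-0.4, -0.1, -0.7]
grip_width: 0.0511
finger_force: 0.0
clock: 3.7
position: [0.4412, -0.3292, 0.0681]
tool_rot: [3.141, 0.001, 1.704]
force: [-1.0, 1.8, 9.2]
grip_width: 0.0115
finger_force: 61.0
```

```bash
cd . 
python3 -m crank '{"travel":[[0,0,0.5],[0,0,1.5],[0,0,3],[0,0,4.5],[0,0,6]],"turn":[[0,0,0],[0,0,0],[0,0,0],[0,0,0],[0,0,0]],"gripper":[1,1,1,1,1]}'
python3 -m crank '{"travel":[[0,0,2.5],[0,0,5],[0,0,7],[0,0,8],[0,0,8]],"turn":[[0,0,0],[0,0,0],[0,0,0],[0,0,0],[0,0,0]],"gripper":[1,1,1,1,1]}'
python3 - <<'E'
from h import *
a=cam("side");save(a,"s2.png")
A=cv2.imread("pics/s2.png");cv2.imwrite("pics/c2.png",cv2.resize(A[200:400,330:480],None,fx=3,fy=3))
E
```

```text
clock: 4.2
position: [0.4407, -0.3291, 0.1287]
tool_rot: [3.141, 0.0, 1.704]
force: [0.6, 0.1, 0.3]
grip_width: 0.0113
finger_force: 59.5
clock: 4.7
position: [0.4411, -0.3293, 0.2086]
tool_rot: [3.14, 0.001, 1.704]
force: [0.4, -1.0, -1.9]
grip_width: 0.0113
finger_force: 59.5
```

View pics/c2.png

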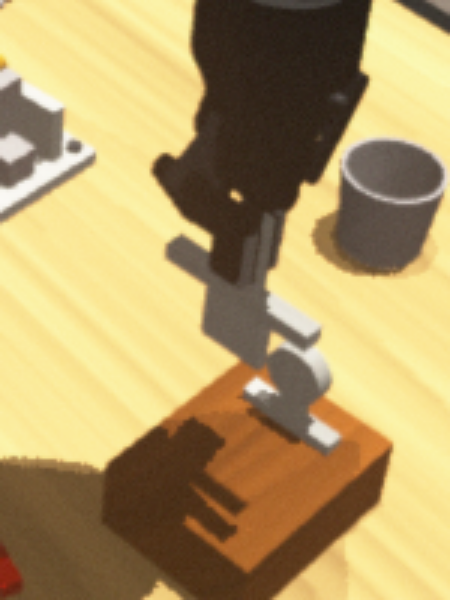

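```bash
cd . 
python3 -m crank '{"travel":[[0.5,4.8,0],[1,9.6,0],[1.5,14.4,0],[2,19.2,0],[2.5,24,0]],"turn":[[0,0,0.5],[0,0,1],[0,0,1.4],[0,0,1.4],[0,0,1.4]],"gripper":[1,1,1,1,1]}'
python3 -m crank '{"travel":[[0.5,4.8,0],[1,9.6,0],[1.5,14.4,0],[2,19.2,0],[2.5,24,0]],"turn":[[0,0,0],[0,0,0],[0,0,0],[0,0,0],[0,0,0]],"gripper":[1,1,1,1,1]}'
python3 -m crank '{"travel":[[0.7,2.2,0],[1.3,4.3,-2],[1.3,4.3,-4],[1.3,4.3,-6],[1.3,4.3,-6]],"turn":[[0,0,0],[0,0,0],[0,0,0],[0,0,0],[0,0,0]],"gripper":[1,1,1,1,1]}'
python3 -m crank '{"travel":[[0,0,-1.5],[0,0,-1.5],[0,0,-1.5],[0,0,-1.5],[0,0,-1.5]],"turn":[[0,0,0],[0,0,0],[0,0,0],[0,0,0],[0,0,0]],"gripper":[1,1,1,1,1]}'
python3 - <<'E'
from h import *
a=cam("side");b=cam("top");save(a,"s3.png");save(b,"t3.png")
A=cv2.imread("pics/s3.png");B=cv2.imread("pics/t3.png")
o=np.hstack([cv2.resize(A[140:260,225:325],None,fx=4,fy=4),cv2.resize(B[190:310,200:300],None,fx=4,fy=4)])
cv2.imwrite("pics/c3.png",o)
c=lambda x,y:((330+(x+.5)/3-.5),200+(y+.5)/3-.5)
e=[onz(a,*c(*p),.2005)[:2] for p in((180,242),(308,332))];print(np.mean(e,0),e[0]-e[1],np.linalg.norm(e[0]-e[1]))
E
```

```text
clock: 5.25
position: [0.465, -0.0871, 0.2064]
tool_rot: [-3.14, -0.0, 1.729]
force: [1.4, 0.6, -1.3]
grip_width: 0.0111
finger_force: 59.4
clock: 5.75
position: [0.49, 0.1528, 0.2063]
tool_rot: [-3.14, 0.0, 1.729]
force: [-0.1, 0.0, -1.0]
grip_width: 0.0109
finger_force: 59.4
clock: 6.25
position: [0.502, 0.1933, 0.1443]
tool_rot: [-3.137, 0.002, 1.729]
force: [-1.0, -0.5, -0.2]
grip_width: 0.011
finger_force: 59.4
clock: 6.75
position: [0.504, 0.194, 0.133]
tool_rot: [3.141, -0.0, 1.729]
force: [0.1, -0.5, 0.1]
grip_width: 0.0114
finger_force: 59.4
[ 0.43976344 -0.33040796] [-0.00845921  0.08328854] 0.08371702172777741
```

View pics/c3.png

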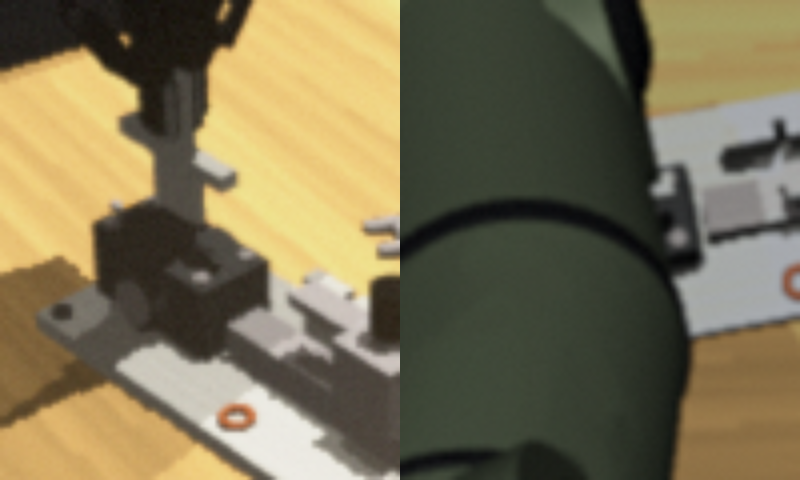

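```bash
cd . 
python3 -m crank '{"travel":[[0.05,0.1,-0.4],[0.05,0.1,-0.8],[0.05,0.1,-1.2],[0.05,0.1,-1.6],[0.05,0.1,-1.6]],"turn":[[0,0,0],[0,0,0],[0,0,0],[0,0,0],[0,0,0]],"gripper":[1,1,1,1,1]}'
python3 -m crank '{"travel":[[0,0,-0.2],[0,0,-0.4],[0,0,-0.6],[0,0,-0.8],[0,0,-0.8]],"turn":[[0,0,0],[0,0,0],[0,0,0],[0,0,0],[0,0,0]],"gripper":[1,1,1,1,1]}'
```

```text
clock: 7.35
position: [0.5039, 0.1947, 0.1156]
tool_rot: [-3.141, 0.0, 1.729]
force: [-0.3, 0.3, -2.1]
grip_width: 0.0111
finger_force: 59.4
clock: 7.85
position: [0.5039, 0.1948, 0.1079]
tool_rot: [-3.141, 0.0, 1.729]
force: [-1.7, 0.4, -1.5]
grip_width: 0.0109
finger_force: 59.7
```

```bash
cd . 
python3 -m crank '{"travel":[[0,0,-0.3],[0,0,-0.6],[0,0,-0.9],[0,0,-1.2],[0,0,-1.2]],"turn":[[0,0,0],[0,0,0],[0,0,0],[0,0,0],[0,0,0]],"gripper":[1,1,1,1,1]}'
python3 -m crank '{"travel":[[0,0,-0.3],[0,0,-0.6],[0,0,-0.9],[0,0,-1.2],[0,0,-1.2]],"turn":[[0,0,0],[0,0,0],[0,0,0],[0,0,0],[0,0,0]],"gripper":[1,1,1,1,1]}'
```

```text
clock: 8.35
position: [0.504, 0.1949, 0.0957]
tool_rot: [-3.141, 0.0, 1.729]
force: [-3.9, -0.3, -2.4]
grip_width: 0.0112
finger_force: 59.5
clock: 8.85
position: [0.5039, 0.1949, 0.0839]
tool_rot: [-3.141, 0.0, 1.729]
force: [-3.5, -0.7, -4.3]
grip_width: 0.0112
finger_force: 59.6
```

```bash
cd . 
python3 -m crank '{"travel":[[-0.05,0,-0.1],[-0.05,0,-0.2],[-0.05,0,-0.3],[-0.05,0,-0.4],[-0.05,0,-0.5]],"turn":[[0,0,0],[0,0,0],[0,0,0],[0,0,0],[0,0,0]],"gripper":[1,1,1,1,1]}'
python3 -m crank '{"travel":[[0,0,-0.1],[0,0,-0.15],[0,0,-0.2],[0,0,-0.2],[0,0,-0.2]],"turn":[[0,0,0],[0,0,0],[0,0,0],[0,0,0],[0,0,0]],"gripper":[1,1,1,1,1]}'
```

```text
clock: 9.35
position: [0.5038, 0.195, 0.0793]
tool_rot: [3.141, -0.0, 1.729]
force: [-3.0, -0.3, 2.0]
grip_width: 0.0111
finger_force: 60.1
clock: 9.85
position: [0.5039, 0.195, 0.0781]
tool_rot: [3.141, -0.0, 1.729]
force: [-8.6, -1.7, 20.0]
grip_width: 0.0117
finger_force: 63.1
```

It seated at the predicted height (TCP z 0.078) with 20 N upward. Now I'll release, rise and look.

```bash
cd . 
python3 -m crank '{"travel":[[0,0,0],[0,0,0],[0,0,0],[0,0,0],[0,0,0]],"turn":[[0,0,0],[0,0,0],[0,0,0],[0,0,0],[0,0,0]],"gripper":[0.7,0.4,0.4,0.4,0.4]}'
python3 -m crank '{"travel":[[0,0,2],[0,0,6],[0,0,10],[0,0,14],[0,-3,14]],"turn":[[0,0,0],[0,0,0],[0,0,0],[0,0,0],[0,0,8]],"gripper":[0.4,0.4,0.4,0.4,0.4]}'
python3 -m crank '{"travel":[[0.5,-3.5,0],[1,-7,0],[1.5,-10,0],[2,-12,0],[2,-12,0]],"turn":[[0,0,8],[0,0,16],[0,0,24],[0,0,32],[0,0,40]],"gripper":[0.4,0.4,0.4,0.4,0.4]}'
python3 -m crank '{"travel":[[0,0,0],[0,0,0],[0,0,0],[0,0,0],[0,0,0]],"turn":[[0,0,8.5],[0,0,17],[0,0,25.5],[0,0,34],[0,0,42]],"gripper":[0.4,0.4,0.4,0.4,0.4]}'
python3 - <<'E'
from h import *
a=cam("side");save(a,"s4.png");b=cam("top");save(b,"t4.png")
A=cv2.imread("pics/s4.png")
cv2.imwrite("pics/c4.png",np.hstack([cv2.resize(A[140:290,225:375],None,fx=3,fy=3),cv2.resize(cv2.imread("pics/t4.png")[180:300,200:300],None,fx=3.75,fy=3.75)[:450]]))
E
```

```text
clock: 10.35
position: [0.5038, 0.1949, 0.0772]
tool_rot: [3.141, 0.0, 1.729]
force: [-1.1, 0.4, -0.9]
grip_width: 0.0514
finger_force: 0.0
clock: 10.85
position: [0.5054, 0.1687, 0.2216]
tool_rot: [3.135, -0.002, 1.872]
force: [1.0, 0.4, -1.0]
grip_width: 0.0513
finger_force: 0.0
clock: 11.35
position: [0.5241, 0.0417, 0.2174]
tool_rot: [-3.141, 0.001, 2.568]
force: [-0.3, 0.2, -0.0]
grip_width: 0.0516
finger_force: 0.0
clock: 11.85
position: [0.5237, 0.0449, 0.2173]
tool_rot: [-3.142, 0.0, -2.978]
force: [-0.4, 0.5, -0.4]
grip_width: 0.0512
finger_force: 0.0
```

View pics/c4.png

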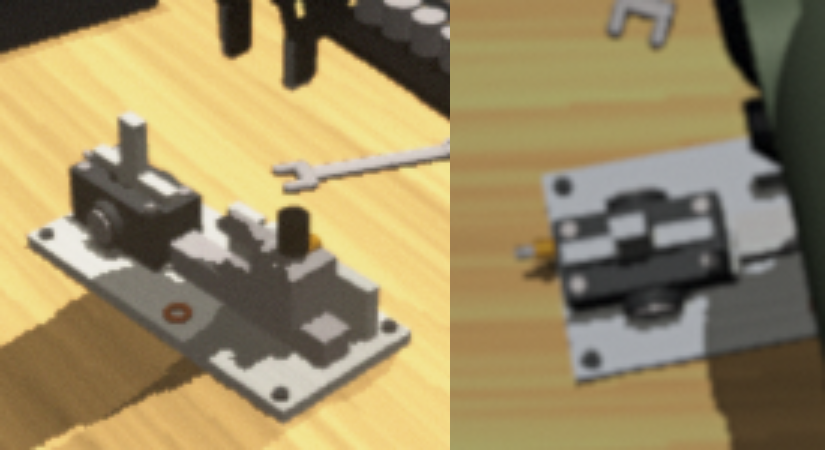

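The spacer is home: its crossbar sits flat on the caliper at about crop (140,170) in the side view and is centred in the top view. The knob is at crop (293,230), unmoved. Now I'll grip the knob, closing along the rail.

```bash
cd . 
python3 -m crank '{"travel":[[0.8,-2.4,-2],[0.8,-2.4,-5],[0.8,-2.4,-8],[0.8,-2.4,-11],[0.8,-2.4,-13]],"turn":[[0,0,-0.3],[0,0,-0.3],[0,0,-0.3],[0,0,-0.3],[0,0,-0.3]],"gripper":[0.4,0.4,0.4,0.4,0.4]}'
python3 -m crank '{"travel":[[0,0,0],[0,0,0],[0,0,0],[0,0,0],[0,0,0]],"turn":[[0,0,0],[0,0,0],[0,0,0],[0,0,0],[0,0,0]],"gripper":[0.4,0.6,0.8,1,1]}' 60
python3 -m crank '{"travel":[[0,0,0],[0,0,0],[0,0,0],[0,0,0],[0,0,0]],"turn":[[0,0,0],[0,0,0],[0,0,0],[0,0,0],[0,0,0]],"gripper":[1,1,1,1,1]}'
cat > q.py <<'E'
from h import *
f=np.array([-.1573,.9875]);g=np.array([.9875,.1573])
def st():
    o=bot.observe();p=o["position"];d=p[:2]-[.5039,.195];F=o["force"]
    print("q %.4f lat %.4f z %.4f Fy %.1f Fx %.1f Fz %.1f grip %.1f w %.4f t %.2f"%(.195+d@f,d@g,p[2],F[:2]@f,F[:2]@g,F[2],o["finger_force"],o["grip_width"],o["clock"]))
if __name__=="__main__": st()
E
python3 - <<'E'
from q import *
import pickle
st();T=pickle.load(open("F0.pkl","rb"))["top"]
for u,v in((294.6,222.4),(294.6,220.5),(294.6,224)):
    d=onz(T,u,v,.058)[:2]-[.5039,.195];print("notch q",.195+d@f,"x",d@g)
t=np.array(T["pixels"]).mean(2).astype(int);print(t[216:230,286:304])
E
```

```text
clock: 12.45
position: [0.5311, 0.0208, 0.0854]
tool_rot: [-3.141, -0.001, -2.994]
force: [0.4, -1.0, -0.9]
grip_width: 0.0511
finger_force: 0.0
clock: 12.95
position: [0.5324, 0.021, 0.0887]
tool_rot: [-3.142, 0.002, -2.99]
force: [-2.1, 0.6, 7.3]
grip_width: 0.0226
finger_force: 58.5
clock: 13.45
position: [0.5324, 0.021, 0.0888]
tool_rot: [-3.142, 0.002, -2.99]
force: [-2.5, 0.0, 7.3]
grip_width: 0.0225
finger_force: 58.5
q 0.0187 lat 0.0008 z 0.0888 Fy 0.4 Fx -2.4 Fz 7.3 grip 58.5 w 0.0225 t 13.45
notch q 0.0882117904669485 x 0.03323806567519215
notch q 0.08744545843329185 x 0.03756754714799278
notch q 0.08885643148670354 x 0.029596091662544878
[[145 145 146 145 146 146 147 146 146 145 146 145 146 146 146 146 145 146]
 [146 147 148 147 146 146 146 147 147 148 147 146 146 146 147 146 146 146]
 [146 145 146 146 147 146 146 145 142 143 145 146 146 146 145 144 145 146]
 [146 144 146 146 146 146 140 125 112 116 133 145 147 147 146 146 146 147]
 [147 146 146 145 146 145 129  96  64  74 116 144 148 147 147 147 147 148]
 [145 146 146 146 147 145 128  85  36  44 105 144 150 147 146 145 146 143]
 [148 146 147 147 148 150 138  96  31  30  96 141 146 136 126 119 114 107]
 [147 147 147 147 144 145 140 102  34  19  69 105 107  95  79  68  60  51]
 [144 143 137 126 120 114 106  76  29  21  41  53  50  42  34  30  27  26]
 [113 107  95  79  65  62  50  36  26  38  47  38  27  22  23  22  24  25]
 [ 59  51  41  34  31  28  24  24  42  61  65  49  29  28  29  31  31  34]
 [ 28  25  23  24  23  24  23  40  74  88  73  54  42  41  45  50  52  52]
 [ 25  25  27  29  31  34  40  66 106 109  76  60  59  62  68  74  77  81]
 [ 36  39  43  47  51  53  63  96 128 119  84  79  87  94 100 109 114 119]]
```

```bash
cd . 
python3 -m crank '{"travel":[[-0.13,0.79,0],[-0.25,1.58,0],[-0.38,2.37,0],[-0.5,3.16,0],[-0.63,3.95,0]],"turn":[[0,0,0],[0,0,0],[0,0,0],[0,0,0],[0,0,0]],"gripper":[1,1,1,1,1]}'>/dev/null; python3 q.py
python3 -m crank '{"travel":[[-0.06,0.4,0],[-0.13,0.79,0],[-0.19,1.18,0],[-0.25,1.58,0],[-0.28,1.78,0]],"turn":[[0,0,0],[0,0,0],[0,0,0],[0,0,0],[0,0,0]],"gripper":[1,1,1,1,1]}'>/dev/null; python3 q.py
python3 -m crank '{"travel":[[0,0.05,0],[-0.01,0.1,0],[-0.02,0.15,0],[-0.03,0.2,0],[-0.03,0.2,0]],"turn":[[0,0,0],[0,0,0],[0,0,0],[0,0,0],[0,0,0]],"gripper":[1,1,1,1,1]}'>/dev/null; python3 q.py
```

```text
q 0.0576 lat 0.0006 z 0.0887 Fy -8.8 Fx -2.1 Fz 7.4 grip 59.0 w 0.0219 t 13.95
q 0.0762 lat 0.0006 z 0.0887 Fy -5.5 Fx -4.2 Fz 8.5 grip 59.2 w 0.0223 t 14.45
q 0.0780 lat 0.0006 z 0.0887 Fy -4.5 Fx -3.1 Fz 9.4 grip 59.2 w 0.0222 t 14.95
```

Baseline drag is about 4.5 N. I'll carry on in 1 mm steps.

```bash
cd . 
python3 -m crank '{"travel":[[-0.01,0.05,0],[-0.02,0.1,0],[-0.03,0.15,0],[-0.03,0.2,0],[-0.03,0.2,0]],"turn":[[0,0,0],[0,0,0],[0,0,0],[0,0,0],[0,0,0]],"gripper":[1,1,1,1,1]}'>/dev/null; python3 q.py
python3 -m crank '{"travel":[[-0.01,0.05,0],[-0.02,0.1,0],[-0.03,0.15,0],[-0.03,0.2,0],[-0.03,0.2,0]],"turn":[[0,0,0],[0,0,0],[0,0,0],[0,0,0],[0,0,0]],"gripper":[1,1,1,1,1]}'>/dev/null; python3 q.py
python3 -m crank '{"travel":[[0,0.03,0],[-0.01,0.06,0],[-0.01,0.1,0],[-0.02,0.1,0],[-0.02,0.1,0]],"turn":[[0,0,0],[0,0,0],[0,0,0],[0,0,0],[0,0,0]],"gripper":[1,1,1,1,1]}'>/dev/null; python3 q.py
python3 -m crank '{"travel":[[0,0.03,0],[-0.01,0.06,0],[-0.01,0.1,0],[-0.02,0.1,0],[-0.02,0.1,0]],"turn":[[0,0,0],[0,0,0],[0,0,0],[0,0,0],[0,0,0]],"gripper":[1,1,1,1,1]}'>/dev/null; python3 q.py
```

```text
q 0.0803 lat 0.0005 z 0.0887 Fy -3.0 Fx -3.0 Fz 9.4 grip 59.2 w 0.0225 t 15.45
q 0.0822 lat 0.0006 z 0.0887 Fy -2.5 Fx -3.9 Fz 8.8 grip 59.2 w 0.0221 t 15.95
q 0.0832 lat 0.0005 z 0.0887 Fy -3.1 Fx -3.2 Fz 9.1 grip 59.2 w 0.0220 t 16.45
q 0.0844 lat 0.0005 z 0.0887 Fy -2.6 Fx -3.7 Fz 8.3 grip 59.2 w 0.0225 t 16.95
```

```bash
cd . 
python3 -m crank '{"travel":[[0,0.03,0],[-0.01,0.06,0],[-0.01,0.1,0],[-0.02,0.1,0],[-0.02,0.1,0]],"turn":[[0,0,0],[0,0,0],[0,0,0],[0,0,0],[0,0,0]],"gripper":[1,1,1,1,1]}'>/dev/null; python3 q.py
python3 -m crank '{"travel":[[0,0.03,0],[-0.01,0.06,0],[-0.01,0.1,0],[-0.02,0.1,0],[-0.02,0.1,0]],"turn":[[0,0,0],[0,0,0],[0,0,0],[0,0,0],[0,0,0]],"gripper":[1,1,1,1,1]}'>/dev/null; python3 q.py
```

```text
q 0.0858 lat 0.0005 z 0.0887 Fy 0.0 Fx -2.6 Fz 8.5 grip 59.2 w 0.0224 t 17.45
q 0.0870 lat 0.0005 z 0.0887 Fy 0.7 Fx -3.3 Fz 8.8 grip 59.2 w 0.0223 t 17.95
```

Now it is being drawn forward. I'll take two more single steps.

```bash
cd . 
python3 -m crank '{"travel":[[0,0.03,0],[-0.01,0.06,0],[-0.01,0.1,0],[-0.02,0.1,0],[-0.02,0.1,0]],"turn":[[0,0,0],[0,0,0],[0,0,0],[0,0,0],[0,0,0]],"gripper":[1,1,1,1,1]}'>/dev/null; python3 q.py
python3 -m crank '{"travel":[[0,0.03,0],[0,0.05,0],[-0.01,0.05,0],[-0.01,0.05,0],[-0.01,0.05,0]],"turn":[[0,0,0],[0,0,0],[0,0,0],[0,0,0],[0,0,0]],"gripper":[1,1,1,1,1]}'>/dev/null; python3 q.py
```

```text
q 0.0874 lat 0.0005 z 0.0887 Fy -2.2 Fx -2.6 Fz 8.5 grip 59.3 w 0.0221 t 18.45
q 0.0877 lat 0.0005 z 0.0887 Fy -2.8 Fx -3.2 Fz 8.4 grip 59.2 w 0.0225 t 18.95
```

```bash
cd . 
python3 -m crank '{"travel":[[0,0.03,0],[0,0.05,0],[-0.01,0.05,0],[-0.01,0.05,0],[-0.01,0.05,0]],"turn":[[0,0,0],[0,0,0],[0,0,0],[0,0,0],[0,0,0]],"gripper":[1,1,1,1,1]}'>/dev/null; python3 q.py
python3 -m crank '{"travel":[[0,0.03,0],[0,0.05,0],[-0.01,0.05,0],[-0.01,0.05,0],[-0.01,0.05,0]],"turn":[[0,0,0],[0,0,0],[0,0,0],[0,0,0],[0,0,0]],"gripper":[1,1,1,1,1]}'>/dev/null; python3 q.py
```

```text
q 0.0879 lat 0.0005 z 0.0887 Fy -6.0 Fx -2.4 Fz 7.9 grip 59.2 w 0.0223 t 19.45
q 0.0880 lat 0.0005 z 0.0887 Fy -8.6 Fx -3.0 Fz 8.1 grip 59.2 w 0.0222 t 19.95
```

The resistance climbs steeply at 0.088, which matches the notch seen in the image. I'll ease the push slightly and check with a picture.

```bash
cd . 
python3 -m crank '{"travel":[[0.01,-0.05,0],[0.01,-0.07,0],[0.01,-0.07,0],[0.01,-0.07,0],[0.01,-0.07,0]],"turn":[[0,0,0],[0,0,0],[0,0,0],[0,0,0],[0,0,0]],"gripper":[1,1,1,1,1]}'>/dev/null; python3 q.py
python3 - <<'E'
from h import *
a=cam("side");save(a,"s5.png")
A=cv2.imread("pics/s5.png");cv2.imwrite("pics/c5.png",cv2.resize(A[140:290,225:375],None,fx=4,fy=4))
E
python3 q.py
```

```text
q 0.0879 lat 0.0005 z 0.0887 Fy -5.8 Fx -3.1 Fz 8.4 grip 59.1 w 0.0222 t 20.45
q 0.0879 lat 0.0005 z 0.0887 Fy -5.2 Fx -1.7 Fz 7.7 grip 59.1 w 0.0225 t 20.50
```

View pics/c5.png

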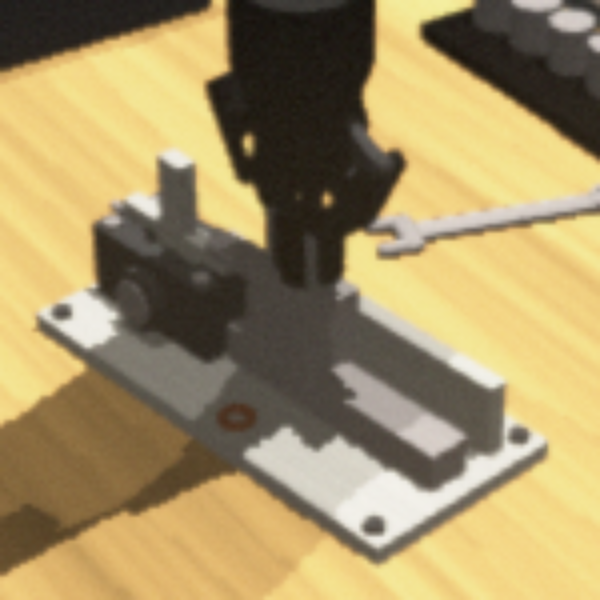

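The picture shows the spacer upright and home at about crop (175,200), the tongue over its crossbar and the fingers on the knob at about (305,270).

```bash
python3 -c "
from workcell import bot
print(bot.job_done())"
```

```text
the job is handed in; nothing more can be done
None
```

I handed the job in with the spacer fully home in the caliper, the keeper's ball felt in its notch at about 0.088 m, and the knob still gripped at about 59 N; the judge's verdict was not shown.

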